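# Dispense one vial cap and slide it onto the green square

## Task

Press the yellow plunger of the cap feeder fully down once, so that a single orange cap comes out, and let it come back up. Then, with your fingertips, push that cap along the bench until it lies flat and wholly on the green square; do not lift it, leave the other caps in the feeder, and leave everything else on the bench where it is.

Things in the scene. Friction and masses are not known exactly. Their poses are not given: they have to be found in the camera images.
- feeder: White cap feeder, fixed. Origin on the bench under the centre of its clear magazine (45 x 45 mm, 56 mm high), where four caps lie stacked, cap0 lowest. Caps come out at bench level along -x, under the front wall (x = -22 mm). A housing 62 mm wide, 36 mm high reaches back to x = +131 mm; on it a grey tower (x = 56 to 118 mm, 56 mm wide, 80 mm high) carries the plunger.
- plunger (a joint): Plunger travel, m: 0 = up, 0.025 = fully down. Pressed straight down against a spring (3 N, 8 N at the bottom), it returns by itself. It drives a flat pusher through the exit at 2.5 times its travel; fully down, the cap's centre is about 60 mm in front of the magazine's centre, clear of the front wall. Once it is up, the next cap drops to the bottom and another press would eject that too.
- plunger_top (a point): Centre of the flat top of the plunger's round yellow knob (32 mm across, 12 mm thick), 85 mm behind the magazine's centre (feeder x = +85 mm), 125 mm above the bench at rest, 100 mm fully down. It moves with the plunger.
- cap0: The lowest cap in the magazine, the one that the first press ejects: an orange ribbed disc 34 mm across and 12 mm high, 12 g. Origin at the centre of its underside, z up.
- green_square: Green square, 80 x 80 mm, printed flat on the bench (nothing to climb over). Origin at its centre, z = 0; x and y run parallel to its sides. It is on the left or the right of the feeder's exit.
- pink_square: Pink square of the same size and kind, on the other side; not used for this job.
- cap1: Cap number 2 from the bottom of the magazine, like cap0; origin at the centre of its underside, 12 mm above the bench at the start. It must stay in the magazine.
- cap2: Cap number 3 from the bottom of the magazine, like cap0; origin at the centre of its underside, 24 mm above the bench at the start. It must stay in the magazine.
- cap3: Cap number 4 from the bottom of the magazine, like cap0; origin at the centre of its underside, 36 mm above the bench at the start. It must stay in the magazine.
- vial_a: Bystander, leave alone: small capped glass vial, 28 mm wide, 50 mm tall, loose. Origin at the centre of its underside.
- vial_b: Bystander, leave alone: small capped glass vial, 28 mm wide, 50 mm tall, loose. Origin at the centre of its underside.
- well_plate: Bystander, leave alone: clear multi-well plate, 85 x 127 mm, 14 mm high, loose. Origin at the centre of its underside.
- tip_box: Bystander, leave alone: yellow-topped tip box, 85 x 122 mm, 61 mm high, loose. Origin at the centre of its underside.
- marker: Bystander, leave alone: marker pen, 130 mm long (along its x), 13 mm thick, loose. Origin at the centre of its underside.
Not all that is in view belongs to the job. What is shaped like the feeder but red is not meant.

How it is judged:
On the way, in this order (a step that is already met when the one before it is completed fails the run):
1. the plunger is pressed fully down and the lowest cap has come out of the feeder (value of joint plunger above 0.022 m and x of cap0 in the frame of feeder below -0.05 m), for 0.05 s.
2. the plunger is let up again (value of joint plunger below 0.003 m), for 0.1 s.
At the end, for the whole second after the job is handed in: The ejected cap lies flat and at rest, right side up, wholly on the green square (centre within 24 mm of the square's centre along each side); the plunger is up (within 3 mm) and the three other caps are in the magazine, each dropped down by one place (x of cap0 in the frame of green_square between -0.024 and 0.024 m and y of cap0 in the frame of green_square between -0.024 and 0.024 m and height (world z) of cap0 between -0.003 and 0.003 m and angle between cap0's own z axis and vertical below 0.1 rad and linear speed of cap0 below 0.01 m/s and value of joint plunger below 0.003 m and x of cap1 in the frame of feeder between -0.006 and 0.006 m and height (world z) of cap1 below 0.003 m and x of cap2 in the frame of feeder between -0.006 and 0.006 m and height (world z) of cap2 below 0.015 m and x of cap3 in the frame of feeder between -0.006 and 0.006 m and height (world z) of cap3 below 0.027 m); the robot touches nothing.
It fails at once if a cap is lifted off the bench or out of the magazine (height (world z) of cap0 above 0.01 m or height (world z) of cap1 above 0.022 m or height (world z) of cap2 above 0.034 m or height (world z) of cap3 above 0.046 m).
It fails at once if a second cap is pushed out of the magazine by another press (more than 10 mm forward) (x of any of cap1, cap2, cap3 in the frame of feeder below -0.01 m).
It fails at once if a bystander is moved by more than 15 mm (distance of any of vial_a, vial_b, well_plate, tip_box, marker from where it was at the start of the episode above 0.015 m).
It also fails if it takes over 58 s, if anything falls off the work surface, if the arm or the gripper's body presses on something with over 40 N, if the wrist force passes 120 N, or if a joint passes its speed limit or range.

## Robot

A 7-joint arm with a two-finger parallel gripper is mounted at the origin on the work surface. World frame = base frame: x ahead of the robot, y to its left, z up, the work surface at z = 0. Lengths are in m, angles in rad, forces in N, time in s.
With the tool pointing down it reaches from about 0.425 to 0.925 m from the base axis. Payload 6.8 kg.
Tool frame: the origin (TCP) lies midway between the tips of the shut fingers; the grasp point (between the pads) lies 19 mm behind it; z points along the fingers, x is the direction in which the jaws open and shut, and the axes are right-handed (so a half turn about z gives the same grasp; the last joint's range is limited). The gripper opens to 85 mm and grips with 20 to 120 N. Pads are 22 mm wide; open, the fingers measure 114 mm over their backs; the gripper's body (76 mm by 85 mm) begins 54 mm behind the grasp point. The pads swing forward as they close: fully open they stand 13 mm farther back than shut.
Start: joints at [-1.337, 0.477, 0.022, 1.555, -0.011, 1.109, -0.083], TCP at [0.226, 0.636, 0.231] pointing down, gripper open.
Joint ranges: [-2.96, 2.96], [-0.34, 2.1], [-1.41, 1.46], [0.24, 2.44], [-1.37, 4.51], [0.17, 1.92], [-2.96, 2.96]. Speed limits (rad/s): [2.39, 2.39, 3.14, 3.14, 3.14, 3.14, 3.14].

## Interface

Orientations are given as a unit quaternion [w, x, y, z].
In Python, from station import bot gives the robot as it stands.
- The arm moves only by the tool step_arm, never from a script. Its argument "increments" is a list of rows, each a list of 7 numbers: the shift along the tool's x, y, z in cm, then the turn, a rotation vector about the tool's x, y, z in degrees, then the closure, from 0 (fully open) to 1 (shut). A call has 1 to 20 rows; each row shifts and turns the commanded pose from where the row before left it, along the tool's axes as they then stand; what a row does not reach is not made up. A row lasts 1/10 s, in which the tool goes at most 50 mm and 8.59 degrees, less where a joint would pass 70% of its speed; a pose out of reach is approached as far as the arm can. A call is refused whole if a number of a shift passes 5 or a number of a turn 8.59, either way. A call with a gripper value outside its range is refused whole. The fingers move at their own pace and stop on an object; "squeeze" is the grip in N (left out, the last holds). Time passes only in rows, so rows that do not move let the fingers close. It gives the time, the measured TCP pose, the force and the opening at its end, in the units of the state.
- bot.get_obs(): the state, without advancing time (a new reading comes with each control period).
- bot.read_camera(name): name is "scene" or "top" or "wrist"; returns a dict with "pixels" (384x512x3 uint8, red, green, blue), "vertical_fov" (degrees; the focal length in pixels is half the picture's height over the tangent of half this angle, whatever the lens; pixels are square), "cx", "cy" (the principal point, pixels), "camera_from_world" (4x4, takes a point from world to camera coordinates). Camera axes: x right, y down, z forward; pixel columns grow to the right and rows downward; lengths in m; the calibration is good to about 2 mm. A picture is of the moment at which its call begins. There is no depth.
- bot.hand_in(): hands the job in, once; it reports no verdict.
Trained networks look in a picture, given as the dict that the camera call returned (one of the last four; its "shot" number tells which), for a name from the list of things; names that differ only in an ending like _2 or _b are one class to them, and where a whole thing is asked for, a point or a joint stands for the part that bears it (a point fixed in the world has none). Each returns a list of dicts, best first, with "score" (0 to 1); they miss things now and then, are a little off and sometimes report something else, mostly with a low value. They report only what shows in the picture. A call takes as long as a camera call. They do not tell look-alikes from the thing itself.
- bot.find_in(picture, query): "point" ([column, row] in pixels, amid what is visible of it).
- bot.cut_out(picture, query): "pixels" (384x512 bool, what is visible of it) and "point" ([column, row] in pixels, amid what is visible of it).
- bot.pinpoint(picture, query): "point" ([column, row] in pixels: a listed point, or the origin of a listed thing).
The state is a dict: "t": time; "q": joint angles; "joint_vel": joint speeds; "joint_torque": joint torques, N m; "eef_pos": TCP position; "tool_rot": TCP orientation; "contact_force": force on the tool from outside, world axes, zero at the start; "torque": the same for the moment, N m; "gripper_width": opening from 0.0 (shut) to 1.0 (fully open).
Only numpy, scipy, OpenCV 4.12 (cv2) and the standard library are available. Lean on these libraries where they do the work, as an engineer would, in place of code of your own. Each camera call takes 0.05 s, during which the arm holds its last target.

## Working session

There is one attempt and no reset: what is moved stays moved. The work goes in short steps, Python scripts to look and compute and a tool call to move; the robot and the scene stay as the last step left them, time stands still between calls to the robot, and variables do not carry over. Pictures are saved under pics/ and viewed, and the job is handed in when it is done.

Besides the shell and the picture viewer there is one more tool, called after ">>>" by a JSON object that holds its "method" and its "body", one argument or row to a line. step_arm: Moves the arm, as the interface text tells. Its arguments: {"type":"object","properties":{"increments":{"type":"array"},"squeeze":{"type":"number"}},"required":["increments"]}

```bash
ls; mkdir -p pics; cat > h.py <<'E'
import numpy as np,cv2
from station import bot
def K(p):
    f=p["pixels"].shape[0]/2/np.tan(np.radians(p["vertical_fov"])/2); return f,p["cx"],p["cy"]
def to_plane(p,uv,z):
    f,cx,cy=K(p);T=np.array(p["camera_from_world"]);R=T[:3,:3];t=T[:3,3]
    d=R.T@np.array([(uv[0]-cx)/f,(uv[1]-cy)/f,1]);o=-R.T@t
    return o+d*(z-o[2])/d[2]
def proj(p,X):
    f,cx,cy=K(p);T=np.array(p["camera_from_world"]);c=T[:3,:3]@np.array(X)+T[:3,3]
    return np.array([f*c[0]/c[2]+cx,f*c[1]/c[2]+cy])
def save(p,n,box=None,s=1):
    im=p["pixels"][:,:,::-1]
    if box: im=im[box[1]:box[3],box[0]:box[2]]
    cv2.imwrite("pics/"+n,cv2.resize(im,None,fx=s,fy=s,interpolation=cv2.INTER_CUBIC))
E
python3 - <<'E'
from h import *
np.set_printoptions(precision=4,suppress=True)
P={n:bot.read_camera(n) for n in("scene","top","wrist")}
for n in P: save(P[n],n+"0.png",s=1.5)
z={"feeder":0,"plunger_top":.125,"green_square":0,"pink_square":0,"cap0":0,"cap3":.036,"vial_a":0,"well_plate":0,"tip_box":0,"marker":0}
for n in P:
  for q in z:
    for r in bot.pinpoint(P[n],q)[:3]: print(n,q,round(r["score"],2),np.round(r["point"],1),to_plane(P[n],r["point"],z[q])[:2])
o=bot.get_obs();print(o)
E
```

```text
pics
scene feeder 0.84 [288.3 223.6] [0.5654 0.0659]
scene feeder 0.58 [295.8 148. ] [0.2882 0.2248]
scene feeder 0.42 [301.4 220.6] [0.5698 0.104 ]
scene plunger_top 0.66 [303.3 221.2] [0.6549 0.0544]
scene plunger_top 0.52 [310.7 130.1] [0.3588 0.2295]
scene green_square 0.94 [330.3 195.8] [0.5199 0.2244]
scene pink_square 0.91 [173.9 235. ] [ 0.4834 -0.2349]
scene vial_a 0.7 [347.5 242.2] [0.6801 0.1843]
scene well_plate 0.73 [399.  205.5] [0.6276 0.3888]
scene well_plate 0.44 [329. 199.] [0.5294 0.2146]
scene tip_box 0.82 [133.5 290.9] [ 0.6064 -0.3603]
top feeder 0.97 [179.5 271.5] [0.2681 0.2211]
top feeder 0.58 [237.4 169.2] [0.5672 0.0473]
top plunger_top 0.67 [237.7 131. ] [0.6572 0.0431]
top plunger_top 0.49 [172.7 240.7] [0.3628 0.2212]
top green_square 0.73 [179.3 187.7] [0.5146 0.2202]
top pink_square 0.97 [333.3 199.7] [ 0.4723 -0.2355]
top cap0 0.68 [233.9 168.5] [0.5694 0.0577]
top cap3 0.68 [233.9 168.5] [0.5653 0.0568]
top vial_a 0.6 [317.8 129.3] [ 0.6836 -0.1945]
top vial_a 0.41 [193.7 131.9] [0.681  0.1762]
top well_plate 0.72 [332.7 200.3] [ 0.4706 -0.2337]
top well_plate 0.66 [119.  151.3] [0.6258 0.3989]
top tip_box 0.7 [375.3 155.6] [ 0.602  -0.3641]
top marker 0.71 [107.  205.3] [0.4655 0.4341]
wrist marker 0.62 [177.9 363.7] [0.4568 0.4416]
{'t': 1.65, 'q': array([-1.3371,  0.477 ,  0.0224,  1.5554, -0.0115,  1.1093, -0.0831]), 'joint_vel': array([-0.0009,  0.0002,  0.0007,  0.0011, -0.0011, -0.0023, -0.0013]), 'joint_torque': array([ -0.0004, -59.6314,   1.6062, -28.1534,   0.0125,   0.0019,
        -0.    ]), 'eef_pos': array([0.2263, 0.636 , 0.2313]), 'tool_rot': array([-0.    ,  0.8171,  0.5765,  0.    ]), 'contact_force': array([ 0.0511,  0.3031, -0.5805]), 'torque': array([ 0.0026,  0.0334, -0.0143]), 'gripper_width': 1.000801891437896}
```

View pics/scene0.png

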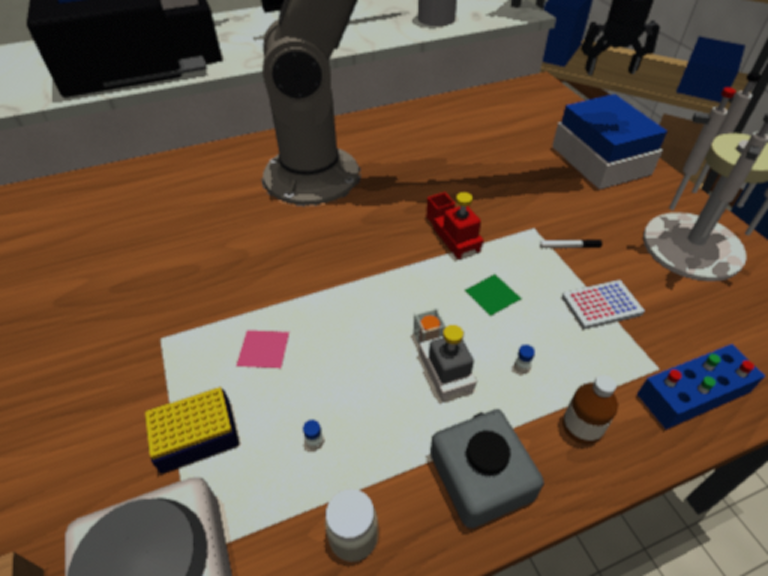

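View pics/top0.png

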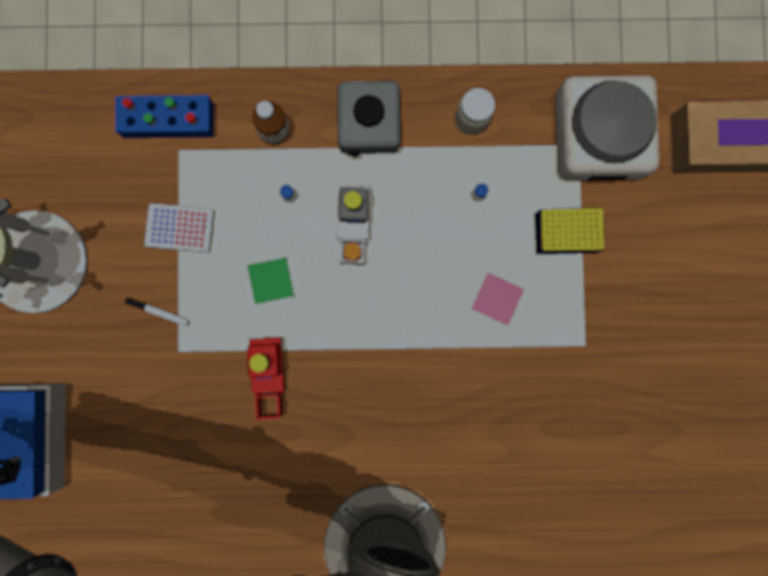

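```bash
python3 - <<'E'
from h import *
p=bot.read_camera("top"); save(p,"crop1.png",(140,90,350,290),3.5)
p=bot.read_camera("scene"); save(p,"crop2.png",(230,90,400,270),4)
E
```

```text
(no output)
```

View pics/crop1.png

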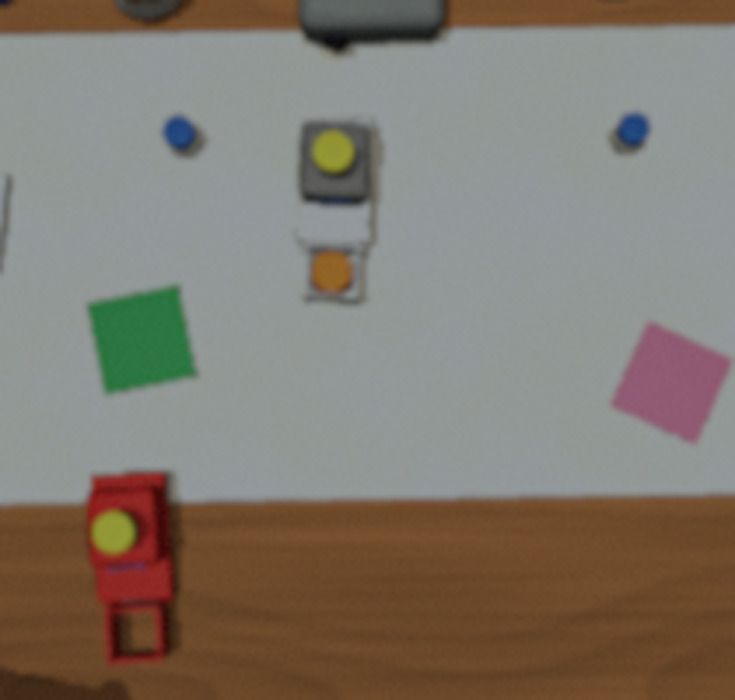

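View pics/crop2.png

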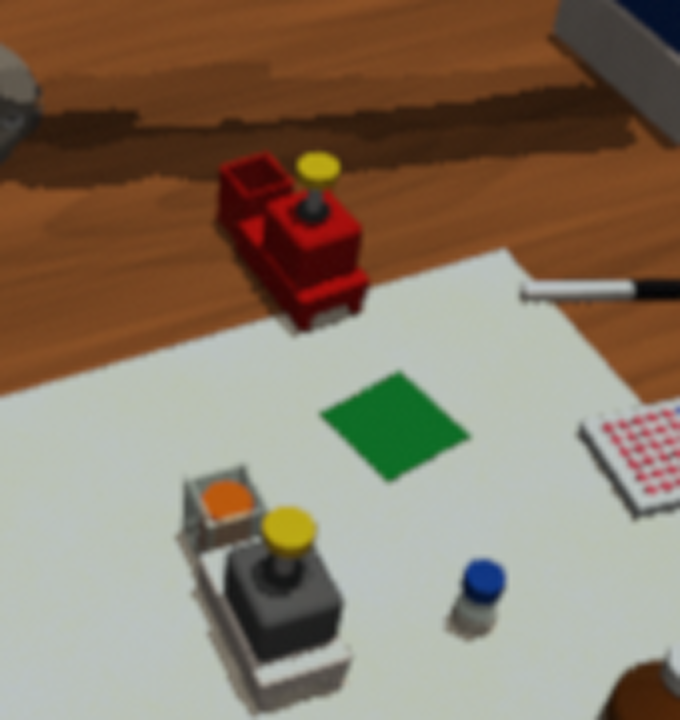

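```bash
python3 - <<'E'
from h import *
np.set_printoptions(precision=4,suppress=True)
for n in("top","scene"):
  p=bot.read_camera(n);im=p["pixels"]
  hsv=cv2.cvtColor(im,cv2.COLOR_RGB2HSV)
  for nm,lo,hi,z in(("green",(50,100,50),(75,255,255),0),("yellow",(22,120,90),(35,255,255),.125),("orange",(8,150,120),(18,255,255),.048)):
    m=cv2.inRange(hsv,lo,hi)
    k,l,s,c=cv2.connectedComponentsWithStats(m)
    for i in range(1,k):
      if s[i,4]>50 and 130<c[i,0]<400 and 90<c[i,1]<290:
        print(n,nm,s[i],c[i],to_plane(p,c[i],z)[:2])
        if nm=="green":
          pts=np.argwhere(l==i)[:,::-1]
          w=np.array([to_plane(p,q,0)[:2] for q in pts]).astype(np.float32)
          print(cv2.minAreaRect(w))
E
```

```text
top green [166 172  29  30 635] [180.0583 186.6394] [0.5177 0.2179]
((0.5178350806236267, 0.2180604785680771), (0.0747801810503006, 0.0748751163482666), 10.811776161193848)
top yellow [230 128  11  11 104] [234.8077 133.0385] [0.6518 0.051 ]
top yellow [ 361  138   42   29 1151] [381.788  152.6603] [ 0.5924 -0.3471]
top yellow [166 236  13  12 117] [172.1966 241.6496] [0.3603 0.2226]
top orange [230 162  10  11  89] [234.3933 167.191 ] [0.5676 0.0551]
scene green [311 183  36  27 519] [328.1407 196.1002] [0.5185 0.2179]
((0.5170553922653198, 0.2186799943447113), (0.07726515084505081, 0.07673288881778717), 11.006730079650879)
scene yellow [304 128  11   8  73] [309.0685 131.4795] [0.3628 0.2219]
scene yellow [295 217  14  11 122] [301.623 221.959] [0.6554 0.0497]
scene orange [146  87  37   9  75] [164.84    91.4133] [-0.1436 -0.1175]
scene orange [298  92  72  17 473] [338.3214 102.9027] [0.1716 0.4496]
scene orange [ 313  112  141   49 2199] [384.1751 137.9181] [0.4011 0.4847]
scene orange [257 147  26   9  79] [270.3418 150.7468] [0.3183 0.1175]
scene orange [   0  156  296  102 4496] [153.4878 201.1105] [ 0.3877 -0.2608]
scene orange [194 158  33  11  55] [208.9091 162.3455] [ 0.2963 -0.0758]
scene orange [281 210  12  10  87] [286.4713 214.4828] [0.5681 0.0563]
```

The white feeder at top-view pixel (237,150) has a clear magazine holding orange caps. Its knob is at (235,133). The red look-alike at (177,250) has an empty red magazine. The crop confirms the white one is meant. The green square is at (180,187), to the left of the exit. Its world position is about (0.518, 0.218), and the plunger is at about (0.653, 0.050).

```bash
cat >> h.py <<'E'
def rows(p1,yaw1,n,cl):
    o=bot.get_obs();w,x,y,z=o["tool_rot"]
    psi=np.degrees(np.arctan2(2*(x*y+w*z),1-2*(y*y+z*z)));d=(np.array(p1)-o["eef_pos"])/n*100
    print("yaw",psi,"pos",o["eef_pos"],"F",o["contact_force"])
    da=(psi-yaw1)/n   # tool z turn
    for i in range(n):
        a=np.radians(psi-da*i);c,s=np.cos(a),np.sin(a)
        print([round(d[0]*c+d[1]*s,2),round(d[0]*s-d[1]*c,2),round(-d[2],2),0,0,round(da,2),cl])
E
python3 -c "
from h import *
rows((.653,.0503,.18),-3.5,16,1)"
```

```text
yaw 70.41784566849987 pos [0.22621991 0.63598465 0.23129526] F [-0.7148093   0.26184737 -0.5617154 ]
[np.float64(-2.55), np.float64(3.74), np.float64(0.32), 0, 0, np.float64(4.62), 1]
[np.float64(-2.25), np.float64(3.93), np.float64(0.32), 0, 0, np.float64(4.62), 1]
[np.float64(-1.92), np.float64(4.1), np.float64(0.32), 0, 0, np.float64(4.62), 1]
[np.float64(-1.58), np.float64(4.24), np.float64(0.32), 0, 0, np.float64(4.62), 1]
[np.float64(-1.24), np.float64(4.36), np.float64(0.32), 0, 0, np.float64(4.62), 1]
[np.float64(-0.88), np.float64(4.44), np.float64(0.32), 0, 0, np.float64(4.62), 1]
[np.float64(-0.52), np.float64(4.5), np.float64(0.32), 0, 0, np.float64(4.62), 1]
[np.float64(-0.16), np.float64(4.53), np.float64(0.32), 0, 0, np.float64(4.62), 1]
[np.float64(0.21), np.float64(4.52), np.float64(0.32), 0, 0, np.float64(4.62), 1]
[np.float64(0.57), np.float64(4.49), np.float64(0.32), 0, 0, np.float64(4.62), 1]
[np.float64(0.93), np.float64(4.43), np.float64(0.32), 0, 0, np.float64(4.62), 1]
[np.float64(1.28), np.float64(4.34), np.float64(0.32), 0, 0, np.float64(4.62), 1]
[np.float64(1.63), np.float64(4.23), np.float64(0.32), 0, 0, np.float64(4.62), 1]
[np.float64(1.97), np.float64(4.08), np.float64(0.32), 0, 0, np.float64(4.62), 1]
[np.float64(2.29), np.float64(3.91), np.float64(0.32), 0, 0, np.float64(4.62), 1]
[np.float64(2.6), np.float64(3.71), np.float64(0.32), 0, 0, np.float64(4.62), 1]
```

>>> {"method": "step_arm", "body": {
  "increments": [
    [-2.5,3.7,0.3,0,0,4.6,1],
    [-2.2,3.9,0.3,0,0,4.6,1],
    [-1.9,4.1,0.3,0,0,4.6,1],
    [-1.6,4.2,0.3,0,0,4.6,1],
    [-1.2,4.4,0.3,0,0,4.6,1],
    [-0.9,4.4,0.3,0,0,4.6,1],
    [-0.5,4.5,0.3,0,0,4.6,1],
    [-0.2,4.5,0.3,0,0,4.6,1],
    [0.2,4.5,0.3,0,0,4.6,1],
    [0.6,4.5,0.3,0,0,4.6,1],
    [0.9,4.4,0.3,0,0,4.6,1],
    [1.3,4.3,0.3,0,0,4.6,1],
    [1.6,4.2,0.3,0,0,4.6,1],
    [2.0,4.1,0.3,0,0,4.6,1],
    [2.3,3.9,0.3,0,0,4.6,1],
    [2.6,3.7,0.3,0,0,4.6,1],
    [0,0,0,0,0,0,1],
    [0,0,0,0,0,0,1]
  ]
}}

```text
t: 3.65
eef_pos: [0.6537, 0.0529, 0.183]
tool_rot: [0.0, 1.0, -0.029, -0.0]
contact_force: [0.4, 0.6, -0.0]
gripper_width: -0.002
```

```bash
python3 -c "
from h import *
rows((.653,.0503,.135),-3.5,3,1)
o=bot.get_obs();print(o['t'],o['gripper_width'])
p=bot.read_camera('wrist');save(p,'w1.png');print(bot.pinpoint(p,'plunger_top'))
for r in bot.pinpoint(p,'plunger_top'): print(to_plane(p,r['point'],.125))
for r in bot.pinpoint(p,'cap3'): print(to_plane(p,r['point'],.036))
p=bot.read_camera('scene');save(p,'s1.png',(230,90,400,270),3.3)
"
```

```text
yaw -3.302418773217711 pos [0.65374818 0.05294331 0.18300769] F [ 0.36460807  0.59498544 -0.03533263]
[np.float64(-0.02), np.float64(0.09), np.float64(1.6), 0, 0, np.float64(0.07), 1]
[np.float64(-0.02), np.float64(0.09), np.float64(1.6), 0, 0, np.float64(0.07), 1]
[np.float64(-0.02), np.float64(0.09), np.float64(1.6), 0, 0, np.float64(0.07), 1]
3.65 -0.0020075593402496565
[{'point': [252.5, 220.4], 'score': 0.66}]
[0.650906   0.05154971 0.125     ]
[0.56761268 0.05921897 0.036     ]
```

View pics/w1.png

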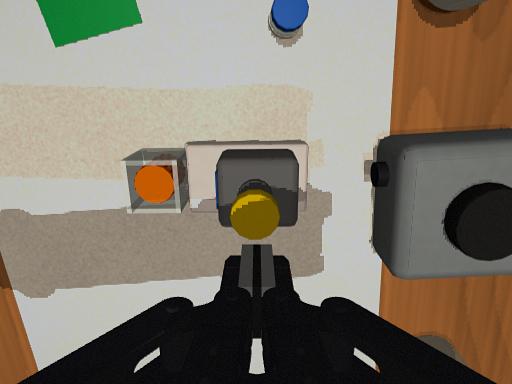

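View pics/s1.png

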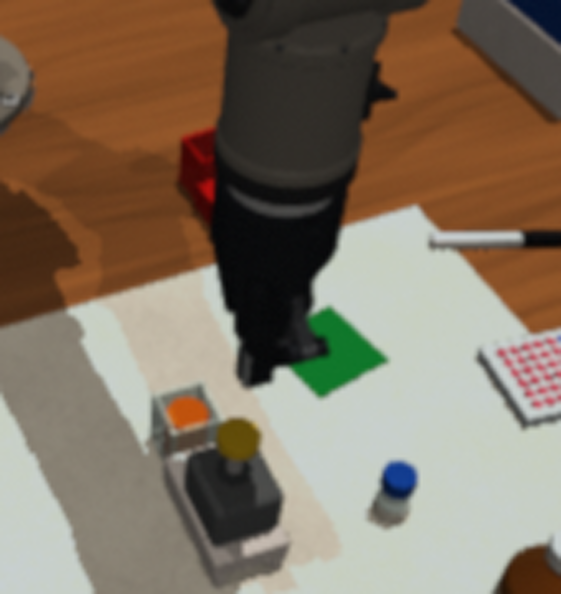

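The wrist view puts the knob at pixel (254,215), which gives (0.651, 0.0515). This agrees with the other cameras, so I'll descend onto it.

>>> {"method": "step_arm", "body": {
  "increments": [
    [-0.1,0.2,2.0,0,0,0,1],
    [0,0,2.0,0,0,0,1],
    [0,0,1.0,0,0,0,1],
    [0,0,0.5,0,0,0,1],
    [0,0,0.5,0,0,0,1],
    [0,0,0,0,0,0,1],
    [0,0,0,0,0,0,1]
  ]
}}

```text
t: 4.6
eef_pos: [0.6532, 0.0525, 0.1243]
tool_rot: [-0.0, 1.0, -0.028, 0.001]
contact_force: [0.5, 0.5, 1.5]
gripper_width: 0.002
```

>>> {"method": "step_arm", "body": {
  "increments": [
    [0,0,0.2,0,0,0,1],
    [0,0,0.2,0,0,0,1],
    [0,0,0.2,0,0,0,1],
    [0,0,0.2,0,0,0,1],
    [0,0,0.2,0,0,0,1],
    [0,0,0.2,0,0,0,1],
    [0,0,0.2,0,0,0,1],
    [0,0,0.2,0,0,0,1],
    [0,0,0.2,0,0,0,1],
    [0,0,0.2,0,0,0,1],
    [0,0,0.2,0,0,0,1],
    [0,0,0,0,0,0,1],
    [0,0,0,0,0,0,1]
  ]
}}

```text
t: 5.9
eef_pos: [0.6535, 0.0523, 0.1022]
tool_rot: [-0.0, 1.0, -0.028, 0.001]
contact_force: [1.2, 0.7, 8.4]
gripper_width: 0.003
```

>>> {"method": "step_arm", "body": {
  "increments": [
    [0,0,0.1,0,0,0,1],
    [0,0,0.1,0,0,0,1],
    [0,0,0.1,0,0,0,1],
    [0,0,0,0,0,0,1],
    [0,0,0,0,0,0,1]
  ]
}}

```text
t: 6.4
eef_pos: [0.6544, 0.0523, 0.1004]
tool_rot: [-0.0, 1.0, -0.028, 0.002]
contact_force: [0.5, -0.1, 20.9]
gripper_width: -0.001
```

```bash
python3 -c "
from h import *
o=bot.get_obs();print(o['t'],o['eef_pos'],o['contact_force'])
for n in ('top','scene','wrist'):
  p=bot.read_camera(n);save(p,n+'2.png',(200,100,400,290) if n!='wrist' else None,3 if n!='wrist' else 1.2)
  for r in bot.pinpoint(p,'cap0'): print(n,r,to_plane(p,r['point'],0))
"
```

```text
6.4 [0.65439021 0.05225924 0.10041345] [ 0.45973287 -0.11322929 20.90162263]
scene {'point': [279.4, 209.9], 'score': 0.63} [5.11738764e-01 6.32463020e-02 1.11022302e-16]
scene {'point': [286.5, 214.6], 'score': 0.62} [0.53488863 0.07472831 0.        ]
wrist {'point': [58.9, 199.0], 'score': 0.98} [0.50851915 0.05900546 0.        ]
wrist {'point': [120.3, 215.2], 'score': 0.57} [0.55157153 0.04364202 0.        ]
```

The force rose to 20.9 N at z = 0.1004, so the plunger is on its stop. The cap is out at about (0.509, 0.059). Next I'll let it up.

>>> {"method": "step_arm", "body": {
  "increments": [
    [0,0,-0.4,0,0,0,1],
    [0,0,-0.4,0,0,0,1],
    [0,0,-0.4,0,0,0,1],
    [0,0,-0.4,0,0,0,1],
    [0,0,-0.4,0,0,0,1],
    [0,0,-0.4,0,0,0,1],
    [0,0,-0.4,0,0,0,1],
    [0,0,-1,0,0,0,1],
    [0,0,-2,0,0,0,1],
    [0,0,-2,0,0,0,1],
    [0,0,-2,0,0,0,1],
    [0,0,0,0,0,0,1],
    [0,0,0,0,0,0,1]
  ]
}}

```text
t: 8.0
eef_pos: [0.6522, 0.0524, 0.1963]
tool_rot: [-0.0, 1.0, -0.028, -0.0]
contact_force: [-0.1, -0.1, -1.9]
gripper_width: 0.003
```

```bash
python3 -c "
from h import *
for n in ('top','scene','wrist'):
  p=bot.read_camera(n);save(p,n+'3.png',(200,100,400,290) if n!='wrist' else None,3 if n!='wrist' else 1.2)
  for q,z in(('cap0',0),('plunger_top',.125)):
   for r in bot.pinpoint(p,q): print(n,q,r,to_plane(p,r['point'],z))
rows((.510,.008,.17),-3.5,4,.75)
"
```

```text
top plunger_top {'point': [172.3, 241.0], 'score': 0.65} [0.36203127 0.2222952  0.125     ]
scene cap0 {'point': [276.5, 208.6], 'score': 0.54} [0.50422462 0.05754544 0.        ]
scene cap0 {'point': [286.4, 217.8], 'score': 0.37} [ 5.45114870e-01  6.96280824e-02 -1.11022302e-16]
scene plunger_top {'point': [299.9, 223.9], 'score': 0.7} [0.65892618 0.04349911 0.125     ]
wrist cap0 {'point': [168.1, 171.6], 'score': 0.9} [0.56206413 0.05233984 0.        ]
wrist cap0 {'point': [113.9, 166.6], 'score': 0.74} [0.50836248 0.06047208 0.        ]
wrist plunger_top {'point': [254.3, 212.3], 'score': 0.62} [0.65007315 0.05156843 0.125     ]
yaw -3.187927350606065 pos [0.65224588 0.05231166 0.19592211] F [ 0.35613066 -0.10601456  0.70915079]
[np.float64(-3.49), np.float64(1.3), np.float64(0.65), 0, 0, np.float64(0.08), 0.75]
[np.float64(-3.49), np.float64(1.31), np.float64(0.65), 0, 0, np.float64(0.08), 0.75]
[np.float64(-3.49), np.float64(1.31), np.float64(0.65), 0, 0, np.float64(0.08), 0.75]
[np.float64(-3.48), np.float64(1.32), np.float64(0.65), 0, 0, np.float64(0.08), 0.75]
```

View pics/wrist3.png

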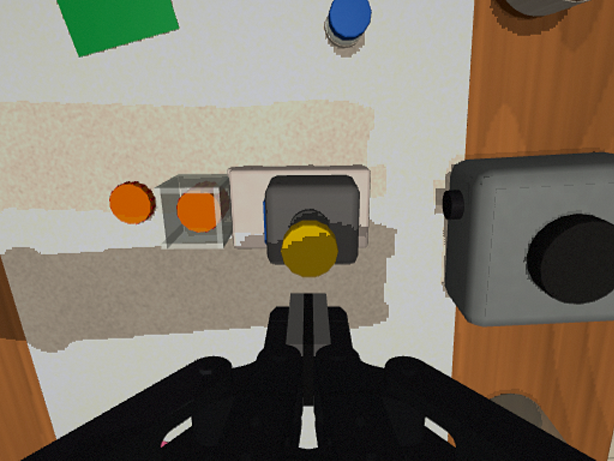

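View pics/scene3.png

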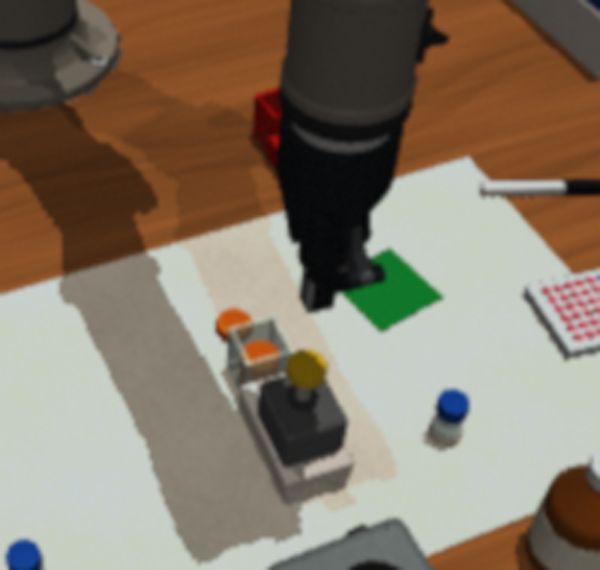

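The plunger is up. The ejected cap is at wrist pixel (110,168), clear of the magazine, which still holds the rest. Next I'll go to the -y side of the cap with the fingers about 20 mm apart, so that they cradle it.

>>> {"method": "step_arm", "body": {
  "increments": [
    [-3.5,1.1,0,0,0,0,0.75],
    [-3.5,1.1,0.5,0,0,0,0.75],
    [-3.5,1.1,1,0,0,0,0.75],
    [-3.7,1.2,1,0,0,0,0.75],
    [0,0,1,0,0,0,0.75],
    [0,0,1,0,0,0,0.75],
    [0,0,0,0,0,0,0.75],
    [0,0,0,0,0,0,0.75]
  ]
}}

```text
t: 9.25
eef_pos: [0.5093, 0.0156, 0.1513]
tool_rot: [0.0, 1.0, -0.028, 0.0]
contact_force: [-0.4, 0.6, 0.6]
gripper_width: 0.249
```

```bash
python3 -c "
from h import *
for n in ('wrist',):
  p=bot.read_camera(n);save(p,n+'4.png',s=1.4)
  for q,z in(('cap0',0),('green_square',0),('cap1',.024)):
   for r in bot.pinpoint(p,q): print(n,q,r,to_plane(p,r['point'],z))
o=bot.get_obs();print(o['t'],o['gripper_width'])
rows((.508,.005,.006),-3.5,8,.75)
"
```

```text
wrist cap0 {'point': [330.5, 129.3], 'score': 0.89} [0.57398141 0.05512449 0.        ]
wrist cap0 {'point': [251.3, 128.3], 'score': 0.83} [0.50726086 0.05962882 0.        ]
wrist cap1 {'point': [330.5, 129.3], 'score': 0.89} [0.56902986 0.05848781 0.024     ]
wrist cap1 {'point': [251.3, 128.3], 'score': 0.83} [0.507763   0.06262396 0.024     ]
9.45 0.24968909087821722
yaw -3.178417044990496 pos [0.50890783 0.0153793  0.15157617] F [ 0.00911925 -0.53541114  0.00357037]
[np.float64(-0.0), np.float64(0.13), np.float64(1.82), 0, 0, np.float64(0.04), 0.75]
[np.float64(-0.0), np.float64(0.13), np.float64(1.82), 0, 0, np.float64(0.04), 0.75]
[np.float64(-0.0), np.float64(0.13), np.float64(1.82), 0, 0, np.float64(0.04), 0.75]
[np.float64(-0.0), np.float64(0.13), np.float64(1.82), 0, 0, np.float64(0.04), 0.75]
[np.float64(-0.0), np.float64(0.13), np.float64(1.82), 0, 0, np.float64(0.04), 0.75]
[np.float64(-0.0), np.float64(0.13), np.float64(1.82), 0, 0, np.float64(0.04), 0.75]
[np.float64(-0.0), np.float64(0.13), np.float64(1.82), 0, 0, np.float64(0.04), 0.75]
[np.float64(-0.0), np.float64(0.13), np.float64(1.82), 0, 0, np.float64(0.04), 0.75]
```

View pics/wrist4.png

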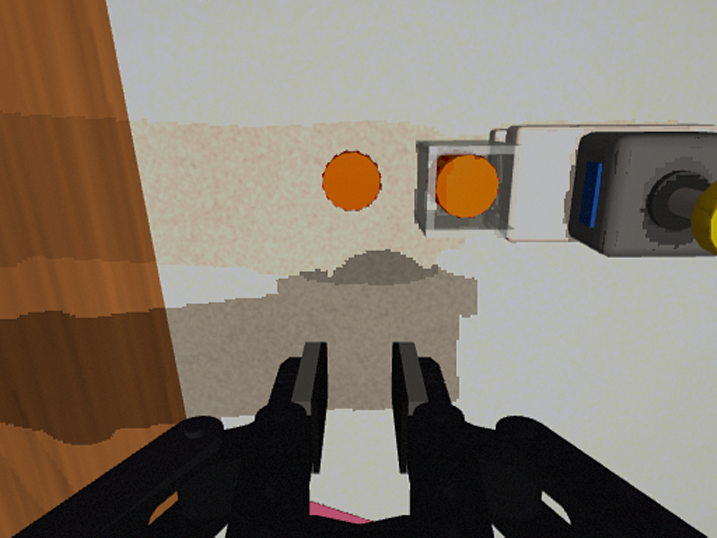

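```bash
python3 -c "
from h import *
np.set_printoptions(precision=4,suppress=True)
p=bot.read_camera('wrist');o=bot.get_obs()['eef_pos']
T=np.array(p['camera_from_world']);print('cam rel tcp',-T[:3,:3].T@T[:3,3]-o)
for px in ((425,345),(440,362),(450,385),(490,420),(540,420),(600,445),(700,500)):
  for h in (0,.01,.02,.03,.04,.05,.06,.07):
    print(px,h,(to_plane(p,np.array(px)/1.4,o[2]+h)-o)[:2]*1000)
"
```

```text
cam rel tcp [0.0043 0.0806 0.1424]
(425, 345) 0 [21.9573  8.2783]
(425, 345) 0.01 [20.7138 13.3609]
(425, 345) 0.02 [19.4704 18.4436]
(425, 345) 0.03 [18.227  23.5263]
(425, 345) 0.04 [16.9835 28.609 ]
(425, 345) 0.05 [15.7401 33.6917]
(425, 345) 0.06 [14.4966 38.7744]
(425, 345) 0.07 [13.2532 43.8571]
(440, 362) 0 [26.8252  1.7883]
(440, 362) 0.01 [25.2398  7.3268]
(440, 362) 0.02 [23.6544 12.8654]
(440, 362) 0.03 [22.069 18.404]
(440, 362) 0.04 [20.4837 23.9425]
(440, 362) 0.05 [18.8983 29.4811]
(440, 362) 0.06 [17.3129 35.0196]
(440, 362) 0.07 [15.7275 40.5582]
(450, 385) 0 [30.1506 -7.0565]
(450, 385) 0.01 [28.3316 -0.8966]
(450, 385) 0.02 [26.5126  5.2632]
(450, 385) 0.03 [24.6937 11.4231]
(450, 385) 0.04 [22.8747 17.5829]
(450, 385) 0.05 [21.0558 23.7427]
(450, 385) 0.06 [19.2368 29.9026]
(450, 385) 0.07 [17.4179 36.0624]
(490, 420) 0 [ 43.9623 -21.5769]
(490, 420) 0.01 [ 41.1732 -14.3972]
(490, 420) 0.02 [38.384  -7.2174]
(490, 420) 0.03 [35.5949 -0.0376]
(490, 420) 0.04 [32.8058  7.1422]
(490, 420) 0.05 [30.0167 14.322 ]
(490, 420) 0.06 [27.2275 21.5018]
(490, 420) 0.07 [24.4384 28.6816]
(540, 420) 0 [ 61.178  -22.5386]
(540, 420) 0.01 [ 57.1796 -15.2912]
(540, 420) 0.02 [53.1812 -8.0439]
(540, 420) 0.03 [49.1828 -0.7965]
(540, 420) 0.04 [45.1844  6.4508]
(540, 420) 0.05 [41.186  13.6981]
(540, 420) 0.06 [37.1876 20.9455]
(540, 420) 0.07 [33.1892 28.1928]
(600, 445) 0 [ 82.8579 -34.023 ]
(600, 445) 0.01 [ 77.3366 -25.9689]
(600, 445) 0.02 [ 71.8154 -17.9149]
(600, 445) 0.03 [66.2941 -9.8609]
(600, 445) 0.04 [60.7729 -1.8068]
(600, 445) 0.05 [55.2517  6.2472]
(600, 445) 0.06 [49.7304 14.3012]
(600, 445) 0.07 [44.2092 22.3552]
(700, 500) 0 [121.8825 -60.2515]
(700, 500) 0.01 [113.6201 -50.3551]
(700, 500) 0.02 [105.3576 -40.4588]
(700, 500) 0.03 [ 97.0952 -30.5624]
(700, 500) 0.04 [ 88.8328 -20.666 ]
(700, 500) 0.05 [ 80.5704 -10.7696]
(700, 500) 0.06 [72.3079 -0.8732]
(700, 500) 0.07 [64.0455  9.0232]
```

The wrist view shows the cap at (251,128). The finger linkage spreads to about ±45–55 mm at magazine height, so this cradle would hit the magazine, which is 38 mm away. I'll turn the tool 90° so the linkage runs along y. Then I'll straddle the cap and push it with the inside of the rear fingertip.

>>> {"method": "step_arm", "body": {
  "increments": [
    [0,0,0,0,0,-8.2,0.35],
    [0,0,0,0,0,-8.2,0.35],
    [0,0,0,0,0,-8.2,0.35],
    [0,0,0,0,0,-8.2,0.35],
    [0,0,0,0,0,-8.2,0.35],
    [0,0,0,0,0,-8.2,0.35],
    [0,0,0,0,0,-8.2,0.35],
    [0,0,0,0,0,-8.2,0.35],
    [0,0,0,0,0,-8.2,0.35],
    [0,0,0,0,0,-8.2,0.35],
    [0,0,0,0,0,-7.8,0.35],
    [2.2,-0.2,1,0,0,0,0.35],
    [2.2,-0.2,2,0,0,0,0.35],
    [0,0,2,0,0,0,0.35],
    [0,0,2,0,0,0,0.35],
    [0,0,0,0,0,0,0.35],
    [0,0,0,0,0,0,0.35]
  ]
}}

```text
t: 11.2
eef_pos: [0.5069, 0.0593, 0.0816]
tool_rot: [-0.0, 0.728, 0.686, -0.0]
contact_force: [0.8, 0.5, 0.0]
gripper_width: 0.65
```

```bash
python3 -c "
from h import *
for n in ('wrist','top'):
  p=bot.read_camera(n);save(p,n+'5.png',s=1.4)
  for q,z in(('cap0',0),):
   for r in bot.pinpoint(p,q): print(n,q,r,to_plane(p,r['point'],z))
o=bot.get_obs();print(o['t'],o['gripper_width'])
rows((.507,.0597,.001),86.6,5,.35)
"
```

```text
wrist cap0 {'point': [256.9, 206.5], 'score': 0.78} [0.50903666 0.06103908 0.        ]
wrist cap0 {'point': [257.4, 301.0], 'score': 0.75} [0.58521721 0.05694373 0.        ]
11.4 0.6544670926412016
yaw 86.59596177080087 pos [0.50754425 0.05948808 0.0823675 ] F [-0.31228892  0.5715478   0.56981297]
[np.float64(0.0), np.float64(-0.01), np.float64(1.63), 0, 0, np.float64(-0.0), 0.35]
[np.float64(0.0), np.float64(-0.01), np.float64(1.63), 0, 0, np.float64(-0.0), 0.35]
[np.float64(0.0), np.float64(-0.01), np.float64(1.63), 0, 0, np.float64(-0.0), 0.35]
[np.float64(0.0), np.float64(-0.01), np.float64(1.63), 0, 0, np.float64(-0.0), 0.35]
[np.float64(0.0), np.float64(-0.01), np.float64(1.63), 0, 0, np.float64(-0.0), 0.35]
```

View pics/wrist5.png

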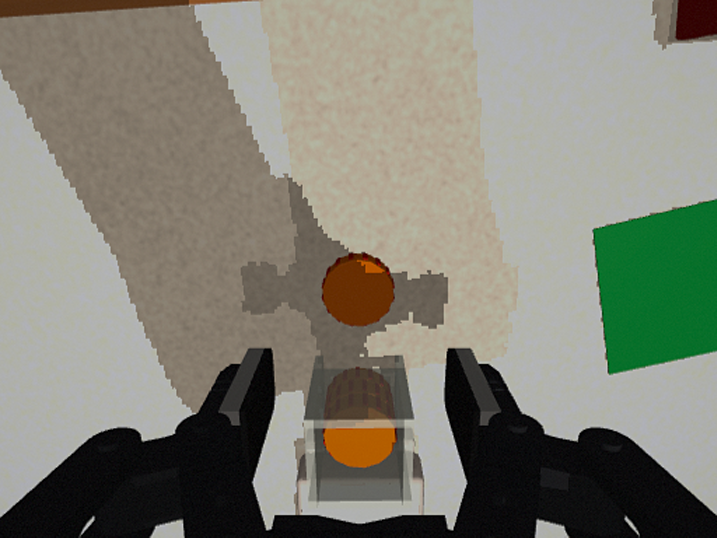

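The wrist view shows the cap at (257,206), centred between the fingertips, with the magazine behind it. I'll descend.

>>> {"method": "step_arm", "body": {
  "increments": [
    [0,0.1,2,0,0,0,0.35],
    [0,0,2,0,0,0,0.35],
    [0,0,2,0,0,0,0.35],
    [0,0,1,0,0,0,0.35],
    [0,0,0.5,0,0,0,0.35],
    [0,0,0.4,0,0,0,0.35],
    [0,0,0,0,0,0,0.35],
    [0,0,0,0,0,0,0.35]
  ]
}}

```text
t: 12.2
eef_pos: [0.5082, 0.0595, 0.0029]
tool_rot: [0.0, 0.728, 0.686, 0.0]
contact_force: [-0.0, 0.5, -0.3]
gripper_width: 0.647
```

```bash
python3 -c "
from h import *
for n in ('wrist','scene'):
  p=bot.read_camera(n);save(p,n+'6.png',None if n=='wrist' else(220,140,350,250),1.4 if n=='wrist' else 5)
  for q,z in(('cap0',0),):
   for r in bot.pinpoint(p,q): print(n,q,r,to_plane(p,r['point'],z))
"
```

```text
wrist cap0 {'point': [255.3, 256.8], 'score': 0.58} [0.50687191 0.06062449 0.        ]
scene cap0 {'point': [279.5, 208.0], 'score': 0.55} [5.05455255e-01 6.64017787e-02 1.11022302e-16]
scene cap0 {'point': [289.1, 219.1], 'score': 0.53} [0.55212253 0.07464869 0.        ]
```

View pics/wrist6.png

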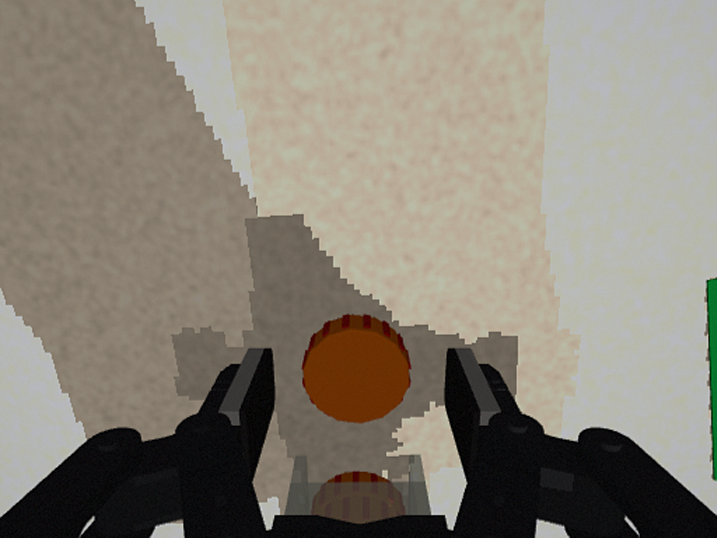

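View pics/scene6.png

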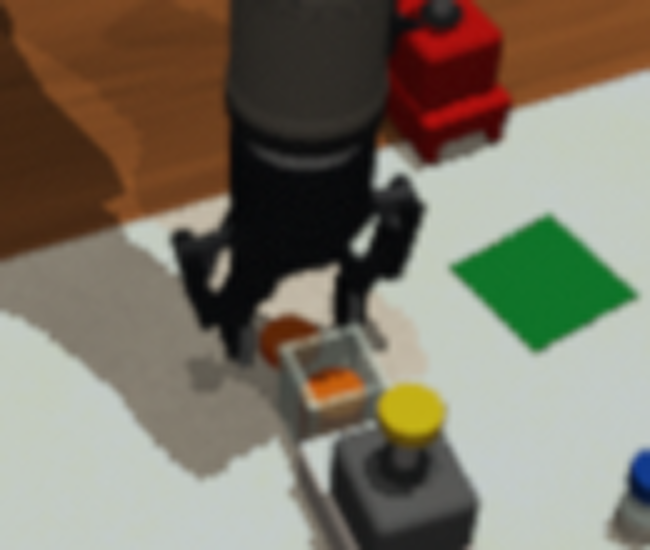

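>>> {"method": "step_arm", "body": {
  "increments": [
    [0,0,0.2,0,0,0,0.35],
    [0,0,0.2,0,0,0,0.35],
    [0,0,0,0,0,0,0.35]
  ]
}}

```text
t: 12.7
eef_pos: [0.5075, 0.0594, -0.002]
tool_rot: [-0.0, 0.728, 0.686, -0.0]
contact_force: [-0.5, -0.6, 0.2]
gripper_width: 0.653
```

>>> {"method": "step_arm", "body": {
  "increments": [
    [0.5,0,0,0,0,0,0.35],
    [0.5,0,0,0,0,0,0.35],
    [0.5,0,0,0,0,0,0.35],
    [0.5,0,0,0,0,0,0.35],
    [0.5,0,0,0,0,0,0.35],
    [0.5,0,0,0,0,0,0.35],
    [0.5,0,0,0,0,0,0.35],
    [0.5,0,0,0,0,0,0.35],
    [0.5,0,0,0,0,0,0.35],
    [0.5,0,0,0,0,0,0.35],
    [0,0,0,0,0,0,0.35],
    [0,0,0,0,0,0,0.35]
  ]
}}

```text
t: 13.9
eef_pos: [0.5106, 0.1094, -0.0017]
tool_rot: [0.0, 0.728, 0.686, -0.0]
contact_force: [-0.1, -0.4, -0.2]
gripper_width: 0.652
```

```bash
python3 -c "
from h import *
for n in ('wrist',):
  p=bot.read_camera(n);save(p,n+'7.png',None,1.4)
  for q,z in(('cap0',0),):
   for r in bot.pinpoint(p,q): print(n,q,r,to_plane(p,r['point'],z))
"
```

```text
wrist cap0 {'point': [234.9, 263.2], 'score': 0.81} [0.50958498 0.10114568 0.        ]
```

View pics/wrist7.png

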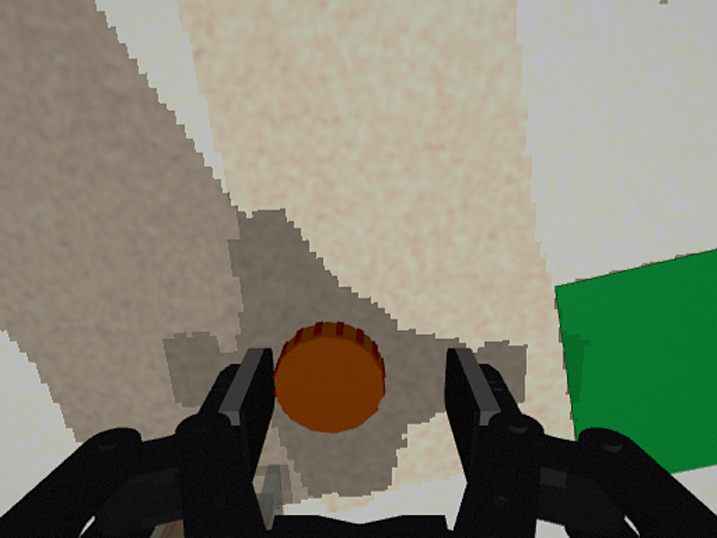

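The cap is at (235,263), against the rear pad and centred on it. I'll continue the push.

>>> {"method": "step_arm", "body": {
  "increments": [
    [0.5,0,0,0,0,0,0.35],
    [0.5,0,0,0,0,0,0.35],
    [0.5,0,0,0,0,0,0.35],
    [0.5,0,0,0,0,0,0.35],
    [0.5,0,0,0,0,0,0.35],
    [0.5,0,0,0,0,0,0.35],
    [0.5,0,0,0,0,0,0.35],
    [0.5,0,0,0,0,0,0.35],
    [0.5,0,0,0,0,0,0.35],
    [0.5,0,0,0,0,0,0.35],
    [0.5,0,0,0,0,0,0.35],
    [0.5,0,0,0,0,0,0.35],
    [0,0,0,0,0,0,0.35]
  ]
}}

```text
t: 15.3
eef_pos: [0.5142, 0.1703, -0.0017]
tool_rot: [-0.0, 0.727, 0.686, 0.0]
contact_force: [-0.0, 0.5, 0.1]
gripper_width: 0.649
```

```bash
python3 -c "
from h import *
for n in ('wrist',):
  p=bot.read_camera(n);save(p,n+'8.png',None,1.4)
  for q,z in(('cap0',0),):
   for r in bot.pinpoint(p,q): print(n,q,r,to_plane(p,r['point'],z))
"
```

```text
wrist cap0 {'point': [235.9, 263.9], 'score': 0.59} [0.51360307 0.16252847 0.        ]
```

View pics/wrist8.png

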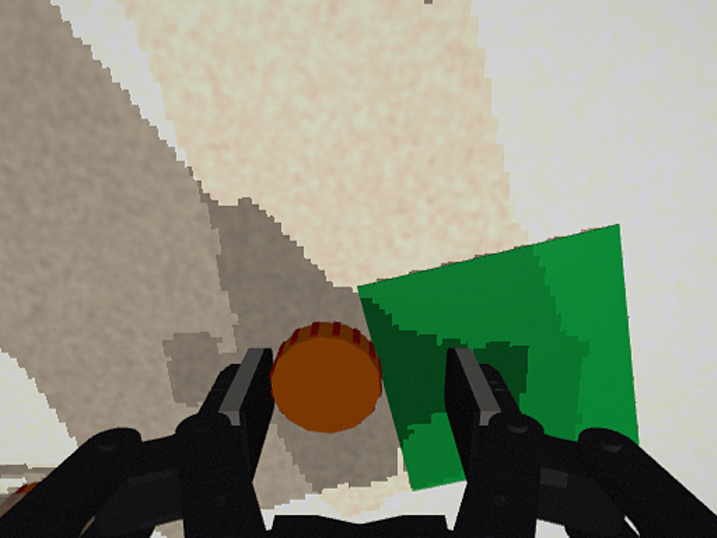

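>>> {"method": "step_arm", "body": {
  "increments": [
    [0.5,0,0,0,0,0,0.35],
    [0.5,0,0,0,0,0,0.35],
    [0.5,0,0,0,0,0,0.35],
    [0.5,0,0,0,0,0,0.35],
    [0.5,0,0,0,0,0,0.35],
    [0.5,0,0,0,0,0,0.35],
    [0.5,0,0,0,0,0,0.35],
    [0.5,0,0,0,0,0,0.35],
    [0.5,0,0,0,0,0,0.35],
    [0.5,0,0,0,0,0,0.35],
    [0.4,0,0,0,0,0,0.35],
    [0.2,0,0,0,0,0,0.35],
    [0,0,0,0,0,0,0.35],
    [-0.5,0,0,0,0,0,0.35],
    [0,0,0,0,0,0,0.35]
  ]
}}

```text
t: 16.9
eef_pos: [0.5172, 0.2187, -0.0018]
tool_rot: [0.0, 0.728, 0.685, -0.0]
contact_force: [-0.2, 0.1, -0.7]
gripper_width: 0.652
```

```bash
python3 -c "
from h import *
for n in ('wrist',):
  p=bot.read_camera(n);save(p,n+'9.png',None,1.4)
  for q,z in(('cap0',0),('green_square',0)):
   for r in bot.pinpoint(p,q): print(n,q,r,to_plane(p,r['point'],z))
"
```

```text
wrist cap0 {'point': [252.2, 262.2], 'score': 0.55} [0.51601899 0.21844492 0.        ]
```

View pics/wrist9.png

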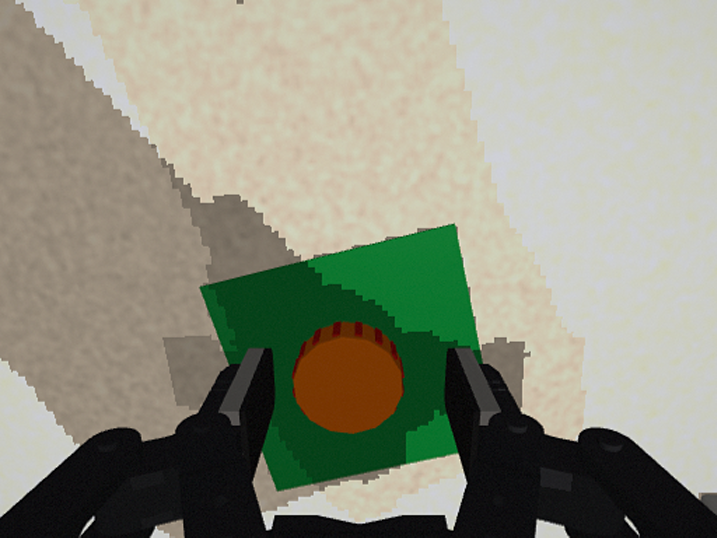

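The cap sits mid-square at (252,262) and touches neither finger. I'll go straight up and back, then check.

>>> {"method": "step_arm", "body": {
  "increments": [
    [0,0,-1,0,0,0,0.35],
    [0,0,-2,0,0,0,0.35],
    [0,0,-3,0,0,0,0.35],
    [0,0,-4,0,0,0,0.35],
    [0,0,-4,0,0,0,0.35],
    [2,-2,-4,0,0,0,0.35],
    [4,0,0,0,0,0,0.35],
    [4,0,0,0,0,0,0.35],
    [4,0,0,0,0,0,0.35],
    [4,0,0,0,0,0,0.35],
    [0,0,0,0,0,0,0.35],
    [0,0,0,0,0,0,0.35]
  ]
}}

```text
t: 18.25
eef_pos: [0.5073, 0.4019, 0.1785]
tool_rot: [-0.0, 0.727, 0.687, -0.0]
contact_force: [-0.0, -1.0, 0.1]
gripper_width: 0.648
```

```bash
python3 -c "
from h import *
for n in ('top','scene'):
  p=bot.read_camera(n);save(p,n+'10.png',(140,90,350,290) if n=='top' else (230,90,400,270),3 if n=='top' else 3.3)
  for q,z in(('cap0',0),('green_square',0),('plunger_top',.125),('vial_a',0),('well_plate',0),('tip_box',0),('marker',0)):
   for r in bot.pinpoint(p,q): print(n,q,round(r['score'],2),to_plane(p,r['point'],z)[:2])
  h=cv2.cvtColor(p['pixels'],cv2.COLOR_RGB2HSV);m=cv2.inRange(h,(5,150,90),(18,255,255))
  k,l,s,c=cv2.connectedComponentsWithStats(m)
  for i in range(1,k):
   if 50<s[i,4]<130: print(n,c[i],s[i,4],to_plane(p,c[i],.012)[:2],to_plane(p,c[i],.036)[:2])
"
```

```text
top cap0 0.62 [0.51500866 0.20924534]
top cap0 0.48 [0.57357155 0.05375991]
top green_square 0.64 [0.52264172 0.2231233 ]
top plunger_top 0.67 [0.65214253 0.05154704]
top plunger_top 0.59 [ 0.65585052 -0.17264145]
top plunger_top 0.4 [0.3671433  0.22494751]
top vial_a 0.56 [ 0.68115115 -0.19627483]
top vial_a 0.4 [0.6887293  0.17079277]
top well_plate 0.91 [0.62403007 0.40158771]
top well_plate 0.19 [ 0.47277634 -0.22602642]
top tip_box 0.75 [ 0.6032909  -0.36052125]
top marker 0.59 [0.46855085 0.44061702]
top [234.42222222 167.24444444] 90 [0.57174755 0.05580622] [0.56889656 0.05526448]
top [180.85714286 186.5952381 ] 84 [0.51684072 0.21393236] [0.51494314 0.21064489]
top [180.81012658 268.83544304] 79 [0.27697965 0.21558187] [0.27924707 0.21226576]
scene cap0 0.65 [0.51458681 0.22406802]
scene cap0 0.49 [0.5418882  0.07578309]
scene plunger_top 0.69 [0.35073438 0.23640636]
scene plunger_top 0.62 [0.64857156 0.05128643]
scene vial_a 0.64 [ 0.68402417 -0.19612522]
scene vial_a 0.57 [0.68867936 0.17390551]
scene well_plate 0.98 [0.61737685 0.39082073]
scene tip_box 0.8 [ 0.60527704 -0.35897607]
scene marker 0.55 [0.4639815  0.44122421]
scene [327.72619048 194.11904762] 84 [0.51989671 0.2138366 ] [0.5374007  0.20009761]
```

View pics/top10.png

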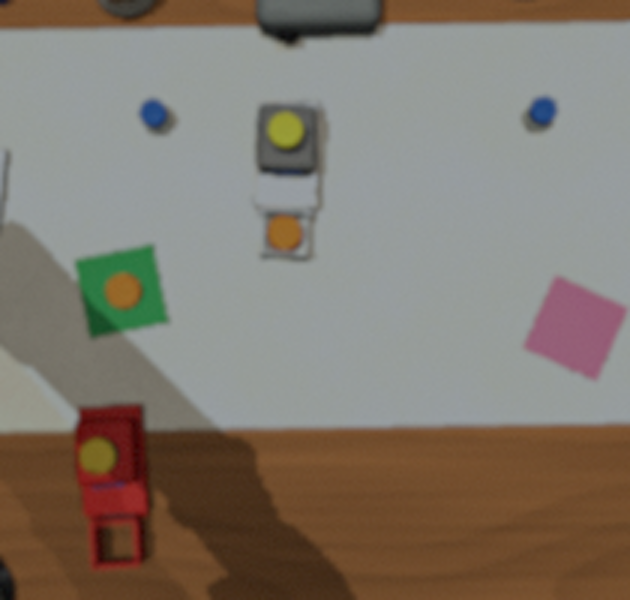

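View pics/scene10.png

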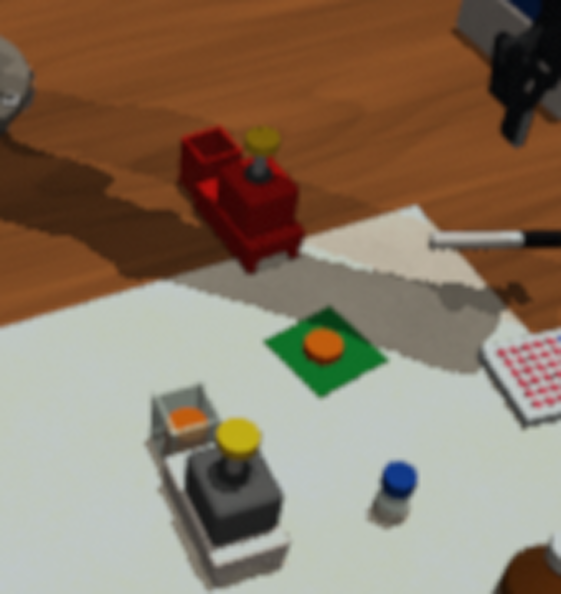

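The cap lies flat near the centre of the green square, at (0.517–0.520, 0.214) against a centre of (0.5175, 0.218). The plunger is up, the magazine still holds its caps, the bystanders have not moved, and the arm is clear.

```bash
python3 -c "
from station import bot
print(bot.hand_in())"
```

```text
the job is handed in; nothing more can be done
None
```

I pressed the white feeder's plunger down once, let it back up, and pushed the ejected cap onto the green square. I then handed the job in. It took about 18 s of the 58 s allowed.

- **Press:** the plunger reached its stop, with the force rising to 21 N at a height of 0.1004 m.
- **Push:** my first plan was to cradle the cap between both fingers. I dropped it because the finger linkage would have hit the magazine. Instead I turned the tool 90° and pushed the cap about 16 cm along the bench with the inside of one fingertip, without gripping or lifting it.
- **Final position:** the cap lies flat about 4 mm from the centre of the square by colour measurement, against the 24 mm allowed.
- **Other checks:** the plunger looked fully up and the magazine's top cap looked one place lower. I did not measure the three remaining caps one by one. The bystanders showed no movement beyond detector scatter of about 10 mm. The arm was clear of everything.
- **Disagreement:** the trained network's readings of the cap's y position were 0.209 and 0.224 m in the two views. The colour measurement gave 0.214 m. All three are well inside the tolerance.

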